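# Find and press the hidden catch of the knife box

## Robot

A 7-joint arm with a two-finger parallel gripper is mounted at the origin on a cart in front of the work surface, level with it; the furniture and walls round the work are solid. World frame = base frame: x ahead of the robot, y to its left, z up, the work surface at z = 0. Lengths are in m, angles in rad, forces in N, time in s.
With the tool pointing down it reaches from about 0.425 to 0.825 m from the base axis. Payload 3.6 kg.
Tool frame: the origin (TCP) lies at the very end of the fingers, on their centre line; the grasp point (between the pads) lies 19 mm behind it (manip.hold_point_z is the z of the grasp point in the tool frame, in m); z points along the fingers, y is the line along which they close (so a half turn about z gives the same grasp; the last joint's range is limited). The gripper opens to 93 mm and grips with 3 to 60 N. Pads are 15 mm wide; open, the fingers measure 128 mm over their backs; the gripper's body (75 mm by 188 mm) begins 65 mm behind the grasp point.
Start: joints at [1.262, 0.615, -0.013, 1.423, 0.008, 1.103, -0.04], TCP at [0.181, -0.624, 0.219] pointing down, gripper open.
Joint ranges: [-3.12, 3.12], [-0.3, 2.06], [-1.34, 1.32], [0.26, 2.42], [-1.36, 4.5], [0.01, 1.98], [-2.84, 2.84]. Speed limits (rad/s): [2.79, 2.79, 3.14, 3.14, 3.14, 3.14, 3.14].

## Interface

Orientations are given as a rotation vector (axis times angle).
In Python, from cell import readout, camera, camera_params, workorder, find_in, manip gives the robot as it stands.
- The arm moves only by the tool step_arm, never from a script. Its argument "increments" is a list of rows, each a list of 2 entries, a list of its own where there are three numbers: the shift along the tool's x, y, z in m, then the turn about the tool's z in degrees. A call has 1 to 12 rows; each row is the pose to reach, as a shift and turn from the pose commanded when the call began, along the tool's axes at that moment; what a row does not reach only later rows make up. A row lasts 1/10 s, in which the tool goes at most 50 mm and 8.59 degrees, less where a joint would pass 70% of its speed; a pose out of reach is approached as far as the arm can. A call with a gripper value outside its range is refused whole. "gripper" is the opening, from 0 (shut) to 1 (fully open), set as the call begins (left out, the last holds). The fingers move at their own pace and stop on an object; the grip force is fixed at half the most. Time passes only in rows, so rows that repeat a pose let the fingers close. It gives the time, the measured TCP pose, the force, the opening and the grip force at its end, in the units of the state.
- readout.sense(): the state, without advancing time (a new reading comes with each control period).
- camera(name): name is "side" or "top" or "wrist"; returns (picture, depth): 400x640x3 uint8, red, green, blue; 400x640 float32, m along the optical axis (not along the pixel's ray), 0 where there is no reading.
- camera_params(name): a dict with "K" (3x3 intrinsics, pixels), "dist" ([k1, k2, p1, p2, k3] as OpenCV has them; the pictures are not rectified), "R" (3x3) and "t" (3): a world point X has camera coordinates R X + t; the wrist camera has in their place "hand_eye" (4x4, takes a point from camera to tool coordinates, whose origin is the TCP and whose axes are the flange's). Camera axes: x right, y down, z forward; pixel columns grow to the right and rows downward; lengths in m; the calibration is good to about 2 mm. A picture is of the moment at which its call begins: read the wrist's pose just before it. camera_params takes no time and is no camera call.
- workorder.job_done(): hands the job in; it is judged then, once.
Trained networks look in the newest picture that a camera, given by its name, has taken for a name from the list of things; names that differ only in an ending like _2 or _b are one class to them, and where a whole thing is asked for, a point or a joint stands for the part that bears it (a point fixed in the world has none). Each returns a list of dicts, best first, with "score" (0 to 1); they miss things now and then, are a little off and sometimes report something else, mostly with a low value. They report only what shows in the picture. A call takes as long as a camera call.
- find_in(camera, query): "position" ([column, row] in pixels, amid what is visible of it).
The state is a dict: "time": time; "joints": joint angles; "qd": joint speeds; "joint_torque": joint torques, N m; "ee_pos": TCP position; "orientation": TCP orientation; "ft_force": force on the tool from outside, world axes, zero at the start; "torque": the same for the moment, N m; "gripper_width": finger opening in m; "gripper_force": force on a finger pad.
Only numpy, scipy, OpenCV 4.12 (cv2) and the standard library are available. Lean on these libraries where they do the work, as an engineer would, in place of code of your own. Each camera call takes 0.05 s, during which the arm holds its last target. There are 200 camera calls.

## Task

The knife box has a hidden catch: one of the five flush tiles in its lid is a push button, the others are dummies. Feel along the tiles with closed fingertips, pressing each gently, until you find the one that gives; push it in so that the drawer springs fully out by itself, then take the hand away. Do not touch the drawer, and leave the things on and around the box where they are.

Things in the scene. Friction and masses are not known exactly. Their poses are not given: they have to be found in the camera images.
- box: Flat light-wood knife box with a child-safe drawer, fixed to the worktop: 170 mm deep (its x), 250 mm wide (its y), 85 mm high (its z). Origin: centre of its underside, on the worktop; x points to its back, y to its left, z up; it is turned by up to 15 degrees. Five like wooden tiles are let flush into its flat lid, in a row across its width.
- tile_row (a point): Centre of the middle tile's top, flush with the lid, 85 mm up (box frame: x -12 mm, y 0; same axes). The five tiles' centres lie at y = -92, -46, 0, 46, 92 mm; each is 52 mm (x) by 40 mm (y), 1 mm dark gap all round. One tile, any of the five and not to be told by eye, is the catch's button; the other four and the rest of the lid are rigid.
- tile_left (a point): Centre of the leftmost tile's top (y = 92 mm in the box frame). Whichever tile is the button gives from about 3 N on, frees the drawer when 4 to 5 mm down, stops 7 mm down at about 6 N, and rises flush again when let go. It sinks in an opening of 54 mm (x) by 42 mm (y): what presses it must fit inside that.
- drawer (a joint): The box's drawer, whose plain front, without a handle, fills the box's front (the side towards the robot). 0 = shut and latched; once the catch is pressed a spring drives it out gently towards the robot, to 0.05 (m) fully out, in about a second, where it stays.
- teaspoon: Steel teaspoon, 132x28x10 mm, lying on the rear part of the box's lid, along its width, right of the middle; origin at the centre of its underside. To be left alone.
- peg: Wooden clothes peg, 72x15x12 mm, lying on the rear part of the box's lid, at the left; origin at the centre of its underside. To be left alone.
- salt_shaker: Salt shaker, 44 mm wide, 90 mm tall, standing on the worktop just behind the box; origin at the centre of its underside. To be left alone.
- spice_1: Spice jar with a black cap, 40 mm wide, 105 mm tall, standing on the worktop just behind the box; origin at the centre of its underside. To be left alone.
- garlic: Bulb of garlic, 55 mm wide, 56 mm tall, on the worktop just behind the box; origin at the centre of its underside. To be left alone.
- tin_half: Low food tin, 76 mm wide, 58 mm tall, on the worktop left of the box; origin at the centre of its underside. To be left alone.
- jar_honey: Honey jar with a red lid, 70 mm wide, 108 mm tall, on the worktop right of the box; origin at the centre of its underside. To be left alone.

How it is judged:
By the outcome, as a careful person would: the job done as asked, in the order asked, and still so for the second after the job is handed in, with the robot touching nothing.
It also fails if it takes over 58 s, if anything falls off the work surface, if the arm or the gripper's body presses on something with over 40 N, if the wrist force passes 120 N, or if a joint passes its speed limit or range.

## Working session

There is one attempt and no reset: what is moved stays moved. The work goes in short steps, Python scripts to look and compute and a tool call to move; the robot and the scene stay as the last step left them, time stands still between calls to the robot, and variables do not carry over. Pictures are saved under pics/ and viewed, at most 10 in all, crops included, and the job is handed in when it is done.

Besides the shell and the picture viewer there is one more tool, called after "Request:" as name(argument=value, ...), one argument or row to a line, values as JSON. step_arm: Moves the arm, as the interface text tells. Its arguments: {"type":"object","properties":{"increments":{"type":"array","items":{"type":"array"}},"gripper":{"type":"number"}},"required":["increments"]}

```bash
mkdir -p pics; python3 - <<'E'
from cell import readout,camera,camera_params,find_in
import cv2,numpy as np
s=readout.sense();print(s['time'],s['ee_pos'],s['orientation'],s['ft_force'],s['gripper_width'])
for n in('top','side'):
    im,d=camera(n);cv2.imwrite(f'pics/{n}1.png',im[:,:,::-1]);np.save(f'pics/{n}1.npy',d)
    p=camera_params(n);print(n,{k:np.round(v,4).tolist() for k,v in p.items()})
for q in('box','tile_row','tile_left'):print(q,find_in('top',q)[:3])
E
```

```text
0.0 [ 0.18053994 -0.62361077  0.21749662] [-3.10798538e+00 -4.40995580e-01  6.42383008e-04] [-0.03054467 -0.2861385   0.33204089] 0.09280227666616957
top {'K': [[464.9824, 0.0, 306.4265], [0.0, 464.9824, 194.6849], [0.0, 0.0, 1.0]], 'dist': [-0.0717, 0.0, 0.0, 0.0, 0.0], 'R': [[-0.0099, -0.9999, -0.0103], [-0.9976, 0.0106, -0.0684], [0.0685, 0.0096, -0.9976]], 't': [-0.0097, 0.517, 0.9455]}
side {'K': [[415.2309, 0.0, 318.6221], [0.0, 415.2309, 202.3259], [0.0, 0.0, 1.0]], 'dist': [-0.1007, 0.0, 0.0, 0.0, 0.0], 'R': [[-0.8451, -0.5346, 0.0054], [-0.3245, 0.5048, -0.7999], [0.4249, -0.6778, -0.6001]], 't': [0.4188, 0.2673, 0.7341]}
box [{'position': [315.7, 206.7], 'score': 0.71}]
tile_row [{'position': [309.5, 206.2], 'score': 0.65}]
tile_left [{'position': [308.9, 205.2], 'score': 0.59}]
```

View pics/top1.png

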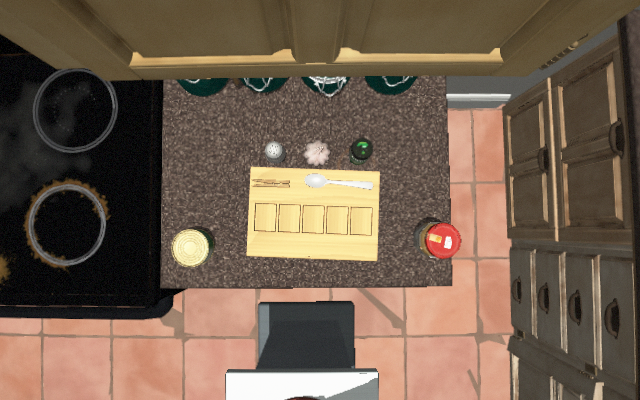

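View pics/side1.png

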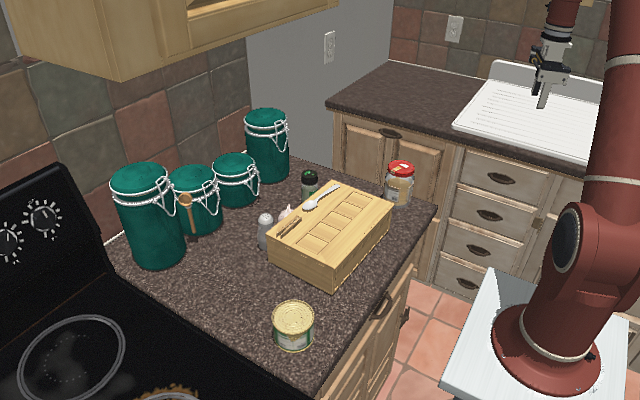

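```bash
cat >h.py <<'E'
import numpy as np,cv2
from cell import camera_params
def world(n,uv,z=None,d=None):
    p=camera_params(n);K,D,R,t=[np.array(p[k]) for k in('K','dist','R','t')]
    r=cv2.undistortPoints(np.array(uv,float).reshape(-1,1,2),K,D)[:,0]
    r=np.c_[r,np.ones(len(r))]
    C=-R.T@t; W=r@R
    s=((z-C[2])/W[:,2]) if d is None else d
    return C+W*np.reshape(s,(-1,1))
E
python3 - <<'E'
from h import *
im=cv2.imread('pics/top1.png');d=np.load('pics/top1.npy')
v,u=np.mgrid[0:400,0:640]
W=world('top',np.c_[u.ravel(),v.ravel()],d=d.ravel()).reshape(400,640,3)
m=(abs(W[...,2]-.085)<.008)&(d>0)&(u>230)&(u<400)&(v>155)&(v<275)
print(np.median(W[m],0))
n,l,st,c=cv2.connectedComponentsWithStats(m.astype(np.uint8));k=1+st[1:,4].argmax();m=l==k
pts=world('top',np.c_[u[m],v[m]],z=.085)[:,:2]
r=cv2.minAreaRect(pts.astype(np.float32));print(r,cv2.boxPoints(r))
# dark tile lines
g=cv2.cvtColor(im,6)
bl=cv2.morphologyEx(g,cv2.MORPH_BLACKHAT,np.ones((7,7)))
t=(bl>25)&m&(v>195)&(v<243)
q=world('top',np.c_[u[t],v[t]],z=.085)[:,:2]
r=cv2.minAreaRect(q.astype(np.float32));print('tiles',r,t.sum())
cv2.imwrite('pics/c1.png',cv2.resize(im[160:270,235:395],None,fx=5,fy=5,interpolation=2))
print('cupboard edge',W[70,320],W[60,320],'canister',W[85,330])
E
```

```text
[ 0.47400639 -0.02942971  0.08524982]
((0.47644922137260437, -0.028015360236167908), (0.25068023800849915, 0.17308370769023895), 87.15414428710938) [[ 0.3837911  -0.14890417]
 [ 0.5566613  -0.15749761]
 [ 0.56910735  0.09287345]
 [ 0.39623713  0.10146689]]
tiles ((0.46563851833343506, -0.0272333025932312), (0.22710946202278137, 0.05545932054519653), 87.01634216308594) 379
cupboard edge [ 0.61557731 -0.03527835  0.50016197] [ 0.6159568  -0.03474964  0.52890153] canister [ 0.73346027 -0.06492406  0.06682307]
```

View pics/c1.png

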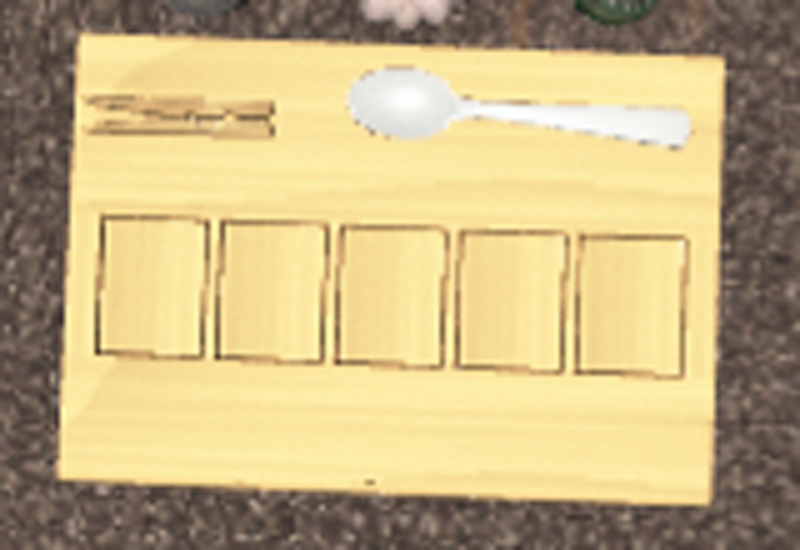

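Request:
step_arm(
  increments=[
    [[0.015, -0.015, 0.002], -3],
    [[0.05, -0.05, 0.006], -9],
    [[0.09, -0.09, 0.014], -16],
    [[0.13, -0.13, 0.022], -24],
    [[0.17, -0.17, 0.03], -31],
    [[0.21, -0.21, 0.038], -38],
    [[0.25, -0.25, 0.046], -45],
    [[0.29, -0.29, 0.054], -52],
    [[0.33, -0.33, 0.06], -59],
    [[0.37, -0.37, 0.066], -65],
    [[0.395, -0.395, 0.07], -69],
    [[0.409, -0.407, 0.075], -71],
  ],
  gripper=0,
)

```text
time: 1.45
ee_pos: [0.4559, -0.1275, 0.1456]
orientation: [2.274, 2.166, 0.001]
ft_force: [1.7, 0.3, -0.1]
gripper_width: 0.0024
gripper_force: 0.0
```

Request:
step_arm(
  increments=[
    [[0, 0, 0], 0],
    [[0, 0, 0], 0],
    [[0, 0, 0], 0],
    [[0, 0, 0], 0],
    [[0, 0, 0], 0],
  ],
)

```text
time: 1.95
ee_pos: [0.4544, -0.1306, 0.1456]
orientation: [2.279, 2.162, -0.001]
ft_force: [0.4, 0.2, -0.2]
gripper_width: 0.0005
gripper_force: 0.0
```

```bash
cat >>h.py <<'E'
def go():
    from cell import readout
    from scipy.spatial.transform import Rotation as Ro
    s=readout.sense();R=Ro.from_rotvec(s['orientation']).as_matrix();p=np.array(s['ee_pos'])
    print(s['time'],p,R.round(3).tolist(),s['ft_force'],s['gripper_width'],np.round(s['joints'],2))
    for k in range(-2,3):
        w=np.array([.4650+.0496*.046*k,-.0273+.9988*.046*k,.095])
        print(k,(R.T@(w-p)).round(4))
E
python3 - <<'E'
from h import *;go()
from cell import camera
im,d=camera('wrist');cv2.imwrite('pics/w1.png',im[:,:,::-1])
print(camera_params('wrist'))
E
```

```text
1.95 [ 0.45440326 -0.13061976  0.14555409] [[0.053, 0.999, -0.0], [0.999, -0.053, -0.001], [-0.001, -0.0, -1.0]] [ 0.40272225  0.19135492 -0.18836473] 0.0005481100776598874 [ 0.5   0.47 -0.38  2.    0.26  0.72 -0.09]
-2 [0.0118 0.0054 0.0505]
-1 [0.0578 0.0053 0.0505]
0 [0.1038 0.0051 0.0505]
1 [0.1498 0.005  0.0505]
2 [0.1958 0.0048 0.0504]
{'K': array([[293.34879842,   0.        , 318.16465038],
       [  0.        , 293.34879842, 200.56059268],
       [  0.        ,   0.        ,   1.        ]]), 'dist': array([-0.04716231,  0.        ,  0.        ,  0.        ,  0.        ]), 'hand_eye': array([[-1.17934826e-03, -9.62528705e-01, -2.71177251e-01,
         7.55084699e-02],
       [ 9.99998957e-01, -9.09035004e-04, -1.12241991e-03,
         2.71161613e-04],
       [ 8.33851770e-04, -2.71178292e-01,  9.62528773e-01,
        -1.66944416e-01],
       [ 0.00000000e+00,  0.00000000e+00,  0.00000000e+00,
         1.00000000e+00]])}
```

View pics/w1.png

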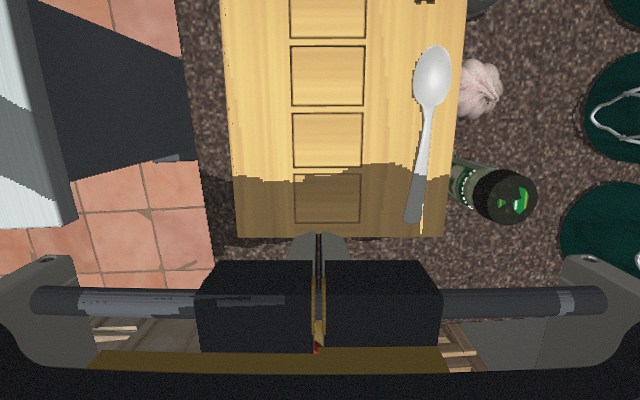

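Request:
step_arm(
  increments=[
    [[0.004, 0.002, 0.015], 0],
    [[0.009, 0.005, 0.032], 0],
    [[0.0125, 0.0065, 0.047], 0],
    [[0.0125, 0.0065, 0.053], 0],
    [[0.0125, 0.0065, 0.053], 0],
    [[0.0125, 0.0065, 0.053], 0],
  ],
)

```text
time: 2.6
ee_pos: [0.4622, -0.1174, 0.0929]
orientation: [2.277, 2.164, 0.0]
ft_force: [0.8, -0.3, -0.1]
gripper_width: 0.0009
gripper_force: 0.0
```

Request:
step_arm(
  increments=[
    [[0, 0, 0.002], 0],
    [[0, 0, 0.004], 0],
    [[0, 0, 0.006], 0],
    [[0, 0, 0.007], 0],
    [[0, 0, 0.007], 0],
  ],
)

```text
time: 3.1
ee_pos: [0.4621, -0.1169, 0.0854]
orientation: [-2.276, -2.165, -0.0]
ft_force: [-0.6, 0.3, 0.7]
gripper_width: 0.0006
gripper_force: 0.0
```

Request:
step_arm(
  increments=[
    [[0, 0, 0.0005], 0],
    [[0, 0, 0.001], 0],
    [[0, 0, 0.0015], 0],
    [[0, 0, 0.002], 0],
    [[0, 0, 0.002], 0],
  ],
)

```text
time: 3.6
ee_pos: [0.4621, -0.1169, 0.0853]
orientation: [2.275, 2.165, -0.001]
ft_force: [-4.0, 0.5, 15.8]
gripper_width: 0.0007
gripper_force: 7.9
```

Request:
step_arm(
  increments=[
    [[0, 0, -0.005], 0],
    [[0, 0, -0.01], 0],
    [[0.015, 0, -0.01], 0],
    [[0.035, 0, -0.01], 0],
    [[0.046, 0, -0.01], 0],
    [[0.046, 0, -0.01], 0],
    [[0.046, 0, -0.006], 0],
    [[0.046, 0, -0.004], 0],
    [[0.046, 0, -0.002], 0],
    [[0.046, 0, -0.001], 0],
    [[0.046, 0, -0.0005], 0],
    [[0.046, 0, -0.0005], 0],
  ],
)

```text
time: 4.8
ee_pos: [0.4641, -0.072, 0.0841]
orientation: [2.277, 2.164, -0.002]
ft_force: [-1.9, -2.5, 4.1]
gripper_width: 0.0004
gripper_force: 2.1
```

Request:
step_arm(
  increments=[
    [[0, 0, 0.001], 0],
    [[0, 0, 0.002], 0],
    [[0, 0, 0.003], 0],
    [[0, 0, 0.003], 0],
  ],
)

```text
time: 5.2
ee_pos: [0.4641, -0.072, 0.0811]
orientation: [2.277, 2.164, -0.002]
ft_force: [-0.5, -2.5, 3.4]
gripper_width: 0.0004
gripper_force: 2.2
```

It gives. Push it to just under the stop, hold while the drawer moves, then retreat.

Request:
step_arm(
  increments=[
    [[0, 0, 0.001], 0],
    [[0, 0, 0.002], 0],
    [[0, 0, 0.003], 0],
    [[0, 0, 0.003], 0],
    [[0, 0, 0.003], 0],
    [[0, 0, 0.003], 0],
  ],
)

```text
time: 5.8
ee_pos: [0.4642, -0.0719, 0.0783]
orientation: [2.276, 2.164, -0.002]
ft_force: [-1.7, -2.8, 7.3]
gripper_width: 0.0009
gripper_force: 4.0
```

```bash
python3 - <<'E'
from cell import camera,readout
import cv2
im,d=camera('side');cv2.imwrite('pics/s2.png',cv2.resize(im[150:310,230:430,::-1],None,fx=3,fy=3))
print(readout.sense()['ee_pos'],readout.sense()['ft_force'])
E
```

```text
[ 0.46411264 -0.07192292  0.07831013] [-2.95310259 -3.14901603  7.66284525]
```

View pics/s2.png

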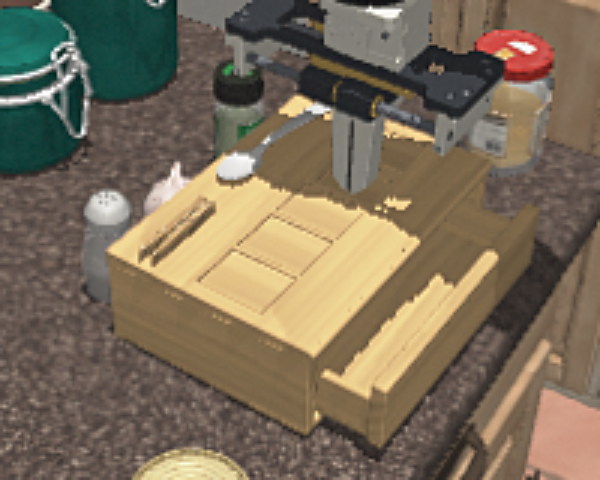

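The drawer (crop around (430,330)) is out, with the fingertips in the second tile from the right at (355,185). Now I retreat straight up.

Request:
step_arm(
  increments=[
    [[0, 0, 0], 0],
    [[0, 0, 0], 0],
    [[0, 0, 0], 0],
    [[0, 0, 0], 0],
    [[0, 0, -0.003], 0],
    [[0, 0, -0.01], 0],
    [[0, 0, -0.025], 0],
    [[0, 0, -0.05], 0],
    [[0, 0, -0.08], 0],
    [[0, 0, -0.11], 0],
    [[0, 0, -0.13], 0],
    [[0, 0, -0.14], 0],
  ],
)

```text
time: 7.05
ee_pos: [0.4655, -0.0698, 0.2197]
orientation: [2.273, 2.165, 0.006]
ft_force: [1.0, 0.1, 0.4]
gripper_width: 0.0005
gripper_force: 0.0
```

Request:
step_arm(
  increments=[
    [[0, 0, 0], 0],
    [[0, 0, 0], 0],
    [[0, 0, 0], 0],
    [[0, 0, 0], 0],
    [[0, 0, 0], 0],
    [[0, 0, 0], 0],
    [[0, 0, 0], 0],
    [[0, 0, 0], 0],
  ],
)

```text
time: 7.85
ee_pos: [0.4644, -0.0709, 0.2179]
orientation: [-2.276, -2.165, -0.0]
ft_force: [-0.4, 0.6, 0.2]
gripper_width: 0.0004
gripper_force: 0.0
```

```bash
python3 - <<'E'
from cell import camera,readout
import cv2
im,d=camera('side');cv2.imwrite('pics/s3.png',cv2.resize(im[150:310,230:430,::-1],None,fx=3,fy=3))
s=readout.sense();print(s['time'],s['ee_pos'],s['ft_force'])
E
```

```text
7.9 [ 0.46435064 -0.07094479  0.21792492] [ 0.12934452 -0.0797592   0.40734661]
```

View pics/s3.png

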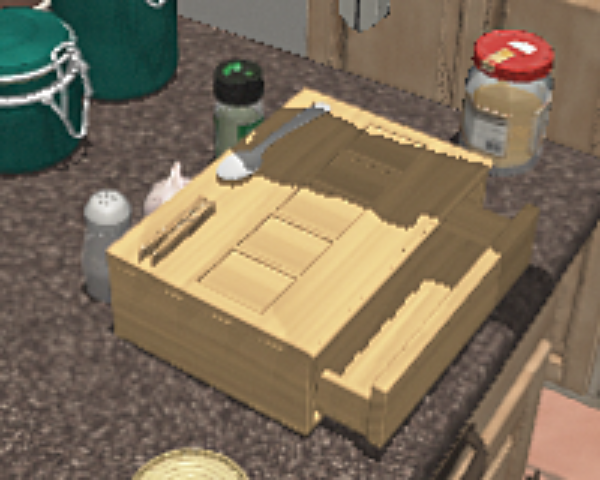

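The drawer stands out unchanged (front edge near (380,420) in both pictures), the hand is clear, and nothing else has moved.

```bash
python3 -c "
from cell import workorder;print(workorder.job_done())"
```

```text
the job is handed in; nothing more can be done
None
```

The button is the second tile from the right: I pressed it in, the drawer sprang out by itself and stayed there, the hand is clear above the box, nothing else looks moved, and the job was handed in at about 8 s.

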